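Zero the kitchen scale and bring the ball dish to the pan

ROBOT

A 6-joint arm with a two-finger parallel gripper is mounted at the origin on the work surface. World frame = base frame: x ahead of the robot, y to its left, z up, the work surface at z = 0. Lengths are in mm, angles in rad, forces in N, time in s.
With the tool pointing down it reaches from about 350 to 775 mm from the base axis. Payload 7.3 kg.
Tool frame: the origin (TCP) lies midway between the tips of the shut fingers; the grasp point (between the pads) lies 19 mm behind it; x points along the fingers, y is the direction in which the jaws open and shut, and the axes are right-handed (so a half turn about x gives the same grasp; the last joint's range is limited). The gripper opens to 92 mm and grips with 3 to 60 N. Pads are 19 mm wide; open, the fingers measure 130 mm over their backs; the gripper's body (75 mm by 190 mm) begins 47 mm behind the grasp point.
Start: joints at [1.156, 0.342, 1.524, -0, 1.275, -0.146], TCP at [139.411, 506.171, 226.741] pointing down, gripper open.
Joint ranges: [-2.53, 2.53], [-0.77, 2.02], [0.04, 2.7], [-1, 4.14], [0.28, 2.66], [-3.11, 3.11]. Speed limits (rad/s): [2.57, 2.57, 3.14, 3.14, 3.14, 3.14].

INTERFACE

Orientations are given as [roll, pitch, yaw] about the fixed x, y, z axes, in that order (R = Rz(yaw) Ry(pitch) Rx(roll)).
In Python, from plant import bot gives the robot as it stands. The module is installed in compiled form; this text tells all that it offers.
- The arm moves only by the shell command python3 -m handwheel 'ROWS' [OPENING]. ROWS is JSON, a list that holds one entry, the list of rows, each a list of 4 numbers: the shift along the tool's x, y, z in cm, then the turn about the tool's x in rad. A call has 1 to 8 rows; each row shifts and turns the commanded pose from where the row before left it, along the tool's axes as they then stand; what a row does not reach is not made up. A row lasts 1/12 s, in which the tool goes at most 41.7 mm and 7.16 degrees, less where a joint would pass 70% of its speed; a pose out of reach is approached as far as the arm can. A call is refused whole if a number of a shift passes 4.17 or a number of a turn 0.125, either way. A call with a gripper value outside its range is refused whole. OPENING is the opening, from 0 (shut) to 1 (fully open), set as the call begins (- or left out, the last holds). The fingers move at their own pace and stop on an object; the grip force is fixed at half the most. Time passes only in rows, so rows that do not move let the fingers close. It gives the time, the measured TCP pose, the force and the opening at its end, in the units of the state.
- bot.get_obs(): the state, without advancing time (a new reading comes with each control period).
- bot.capture(name): name is "scene" or "top" or "wrist"; returns (picture, depth): 384x512x3 uint8, red, green, blue; 384x512 float32, mm along the optical axis (not along the pixel's ray), 0 where there is no reading.
- bot.camera_model(name): a dict with "fx", "fy", "cx", "cy" (pixels), "position" and "rotation" of the camera in the world. Camera axes: x right, y down, z forward; pixel columns grow to the right and rows downward; lengths in mm; the calibration is good to about 2 mm. A picture is of the moment at which its call begins: read the wrist's pose just before it. camera_model takes no time and is no camera call; for the wrist camera it gives the pose at the moment of the call.
- bot.close_job(): hands the job in, once; it reports no verdict.
Trained networks look in the newest picture that a camera, given by its name, has taken for a name from the list of things; names that differ only in an ending like _2 or _b are one class to them, and where a whole thing is asked for, a point or a joint stands for the part that bears it (a point fixed in the world has none). Each returns a list of dicts, best first, with "conf" (0 to 1); they miss things now and then, are a little off and sometimes report something else, mostly with a low value. They report only what shows in the picture. A call takes as long as a camera call. They do not tell look-alikes from the thing itself.
- bot.find_in(camera, label): "bbox" ([left, top, width, height] in pixels, round what is visible of it).
- bot.spot_point(camera, label): "point" ([column, row] in pixels: a listed point, or the origin of a listed thing).
The state is a dict: "time": time; "joint_positions": joint angles; "dq": joint speeds; "tau": joint torques, N m; "tool_pos": TCP position; "tcp_rot": TCP orientation; "contact_force": force on the tool from outside, world axes, zero at the start; "moment": the same for the moment, N m; "grip_width": finger opening in mm.
Only numpy, scipy, OpenCV 4.12 (cv2) and the standard library are available. Lean on these libraries where they do the work, as an engineer would, in place of code of your own. Each camera call takes 0.05 s, during which the arm holds its last target.

TASK

Zero the scale by pressing its keys fully down one at a time: green, then yellow, then red. Then pick up the white dish by its bridge handle and turn it about a quarter turn so that its blue lip points sideways across the scale, parallel to the row of keys, keeping the dish level and the loose steel ball on the blue middle all the way. Finish still holding the dish, level and steady, with the end of the lip over the middle of the scale pan and the dish a few centimetres above the pan, touching nothing but the gripper (and the ball in it), ready to pour; leave the hammer, spirit level, jar and ladle alone.

Things in the scene. Friction and masses are not known exactly. Their poses are not given: they have to be found in the camera images.
- scale: White kitchen scale fixed to the counter, base 250 mm (its x) by 190 mm (its y), deck 30 mm high; origin at the centre of its underside on the counter, z up, x from the key row towards the pan, y along the key row. It stands either left or right of the dish, slightly turned.
- scale_pan (a point): Centre of the top of the scale's round steel pan (132 mm diameter), 62 mm above the counter, 40 mm in +x of the scale's origin; the pan does not move.
- dish: White enamel dished plate, loose, about 250 g, 128 mm diameter, rim 19 mm high, standing on the counter; origin at the centre of its underside, z up, x towards its blue pouring lip, y along its bridge handle. At first the lip points away from the robot within about 12 degrees, so roughly a quarter turn brings it towards the scale. The inside is a shallow cone: 6 degrees over the blue middle (52 mm diameter), 16 degrees outside it.
- dish_grip (a point): Middle of the straight top bar of the dish's bridge handle, 86 mm above the dish's underside, directly above its centre; the bar runs along the dish's y, is 133 mm long, 12 mm wide (along the dish's x: grip it across this) and 16 mm tall. Axes as the dish's.
- dish_mid (a point): Where the ball's centre lies when it is in the middle of the dish: 16 mm above the underside, on the dish's axis.
- dish_lip (a point): End of the blue pouring lip, a 34 mm wide trough: 90 mm in +x from the dish's axis, 20 mm above the underside.
- ball: Loose steel ball, 20 mm diameter, 33 g (its origin is on its surface and turns with it; see ball_center).
- ball_center (a point): Centre of the steel ball, which lies free in the middle of the dish.
- key_green (a joint): Travel of the green key: 0 up, 0.006 m fully down; a spring that starts at about 1.2 N and needs 4 N when fully down, and comes back up by itself.
- key_green_top (a point): Centre of the top of the green round key (28 mm diameter), 52 mm above the counter; three keys in a row 55 mm apart near the edge of the scale nearest the robot, in any colour order. Pressed straight down.
- key_yellow (a joint): Travel of the yellow key: 0 up, 0.006 m fully down; a spring that starts at about 1.2 N and needs 4 N when fully down, and comes back up by itself.
- key_yellow_top (a point): Centre of the top of the yellow round key (28 mm diameter), 52 mm above the counter; three keys in a row 55 mm apart near the edge of the scale nearest the robot, in any colour order. Pressed straight down.
- key_red (a joint): Travel of the red key: 0 up, 0.006 m fully down; a spring that starts at about 1.2 N and needs 4 N when fully down, and comes back up by itself.
- key_red_top (a point): Centre of the top of the red round key (28 mm diameter), 52 mm above the counter; three keys in a row 55 mm apart near the edge of the scale nearest the robot, in any colour order. Pressed straight down.
- hammer: Claw hammer, about 300 mm long, lying on the counter to the left; leave it alone; origin at its underside.
- level: Orange spirit level, 300 x 22 x 45 mm tall, standing on edge at the far side of the counter; leave it alone; origin at its underside.
- jar: Glass jar of screws with a red twist cap, 68 mm diameter, 95 mm tall, on the right; leave it alone; origin at its underside.
- ladle: Aluminium ladle, 290 mm long, lying on the counter on the right; leave it alone; origin at its underside.
Mind the look-alikes: they are no part of the job. Several things look just like the dish: the one meant starts nearest to the robot's base.

How it is judged:
By the outcome, as a careful person would: the job done as asked, in the order asked, and still so for the second after the job is handed in, while the arm keeps its last pose, push and grip.
It also fails if it takes over 72 s, if anything falls off the work surface, if the arm or the gripper's body presses on something with over 40 N, if the wrist force passes 120 N, or if a joint passes its speed limit or range.

## Working session

There is one attempt and no reset: what is moved stays moved. The work goes in short steps, Python scripts to look and compute and a shell command to move; the robot and the scene stay as the last step left them, time stands still between calls to the robot, and variables do not carry over. Pictures are saved under pics/ and viewed, and the job is handed in when it is done.

```bash
mkdir -p pics; cat > h.py <<'E'
from plant import bot
import numpy as np, cv2
from scipy.spatial.transform import Rotation as R
def cap(n,fn=None):
    p,d=bot.capture(n)
    if fn: cv2.imwrite('pics/'+fn,p[:,:,::-1])
    return p,d
def ray(cam,px):
    m=bot.camera_model(cam); v=np.array([(px[0]-m['cx'])/m['fx'],(px[1]-m['cy'])/m['fy'],1.])
    Rm=np.array(m['rotation']); Rm=Rm if Rm.shape==(3,3) else R.from_euler('xyz',Rm).as_matrix()
    return np.array(m['position']),Rm@v
def atz(cam,px,z):
    o,v=ray(cam,px); return o+v*(z-o[2])/v[2]
def proj(cam,P):
    m=bot.camera_model(cam); Rm=np.array(m['rotation']); Rm=Rm if Rm.shape==(3,3) else R.from_euler('xyz',Rm).as_matrix()
    c=Rm.T@(np.array(P)-m['position']); return [m['fx']*c[0]/c[2]+m['cx'],m['fy']*c[1]/c[2]+m['cy']]
E
python3 - <<'E'
from h import *
np.set_printoptions(precision=2,suppress=True)
for n in ['scene','top']:
    p,d=cap(n,n+'0.png'); np.save(n+'0.npy',d)
    print(n,bot.camera_model(n))
    for l,z in [('key_green_top',52),('key_yellow_top',52),('key_red_top',52),('scale_pan',62),('dish_grip',86),('dish_lip',20),('dish',0),('ball_center',16)]:
        for r in bot.spot_point(n,l)[:4]: print(n,l,round(r['conf'],2),np.array(r['point']),atz(n,r['point'],z))
o=bot.get_obs(); print(o)
E
```

```text
scene {'fx': 398.61878497734256, 'fy': 398.61878497734256, 'cx': 250.54669179227938, 'cy': 189.86120067706804, 'position': array([1124.44,  585.43, 1259.9 ]), 'rotation': array([-2.6, -0. ,  2.4])}
scene key_green_top 0.5 [249.3 129.1] [ 445.82 -164.76   52.  ]
scene key_yellow_top 0.4 [240.7 124.5] [ 455.17 -204.83   52.  ]
scene key_yellow_top 0.19 [194.8  97.6] [ 499.49 -440.04   52.  ]
scene key_red_top 0.49 [260.9 140.1] [449.48 -94.53  52.  ]
scene key_red_top 0.44 [270.6 206.3] [622.81 139.73  52.  ]
scene scale_pan 0.76 [220.6 144.8] [ 582.97 -174.87   62.  ]
scene scale_pan 0.4 [250.4 221.3] [716.9  139.26  62.  ]
scene dish_grip 0.93 [155.8 156.5] [ 802.16 -277.03   86.  ]
scene dish_grip 0.83 [297.1 259.1] [705.99 343.45  86.  ]
scene dish_grip 0.8 [417.8 290.6] [510.79 655.89  86.  ]
scene dish_grip 0.55 [273.7 196.9] [603.77 132.99  86.  ]
scene dish_lip 0.95 [432.8 276.5] [402.2  665.09  20.  ]
scene dish_lip 0.86 [293.  240.5] [644.92 274.06  20.  ]
scene dish_lip 0.85 [249.1 219.5] [701.24 115.39  20.  ]
scene dish_lip 0.61 [143.7 158.8] [ 824.51 -347.7    20.  ]
scen
[... 1007 characters left out ...]
0.71 [356.8 146.5] [ 830.83 -364.53   20.  ]
top dish_lip 0.66 [231.9 181.8] [700.36 132.76  20.  ]
top dish 0.81 [ 95.1 240.4] [492.04 652.98   0.  ]
top dish 0.8 [233.1 205. ] [612.83 130.63   0.  ]
top dish 0.76 [176.1 181.2] [714.32 352.34   0.  ]
top dish 0.7 [335.5 163.8] [ 767.81 -279.19    0.  ]
{'time': 0.9, 'joint_positions': array([ 1.16,  0.34,  1.52, -0.  ,  1.28, -0.15]), 'dq': array([-0.,  0.,  0.,  0., -0.,  0.]), 'tau': array([ -0.  , -43.11, -24.45,   0.07,   0.05,   0.  ]), 'tool_pos': array([139.42, 506.16, 226.74]), 'tcp_rot': array([0.98, 1.57, 0.71]), 'contact_force': array([-0.05,  0.01,  0.2 ]), 'moment': array([-0.02,  0.03, -0.04]), 'grip_width': 91.82595265785721}
```

```bash
python3 - <<'E'
import cv2
a=cv2.imread('pics/top0.png'); cv2.imwrite('pics/top0b.png',cv2.resize(a,(800,600),interpolation=cv2.INTER_CUBIC))
c=a[130:280,190:390]; cv2.imwrite('pics/top0c.png',cv2.resize(c,(800,600),interpolation=cv2.INTER_CUBIC))
E
```

```text
(no output)
```

View pics/top0b.png

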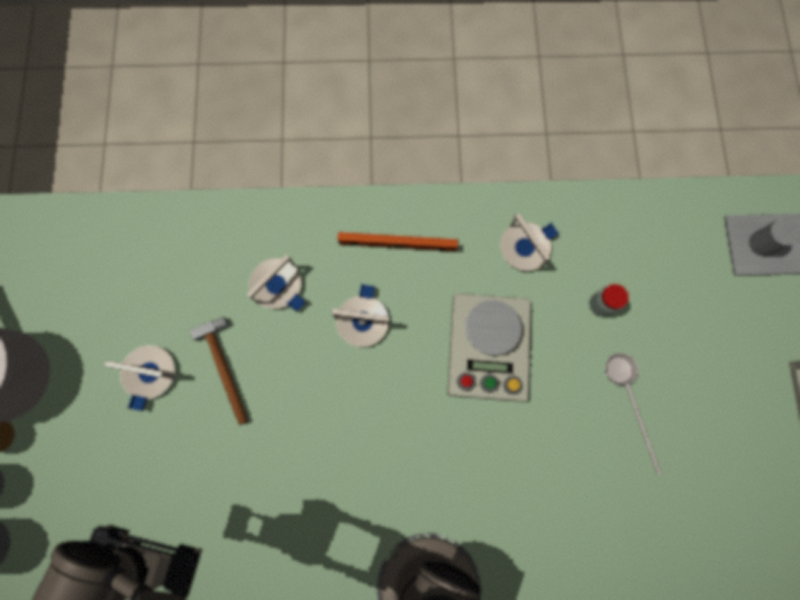

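View pics/top0c.png

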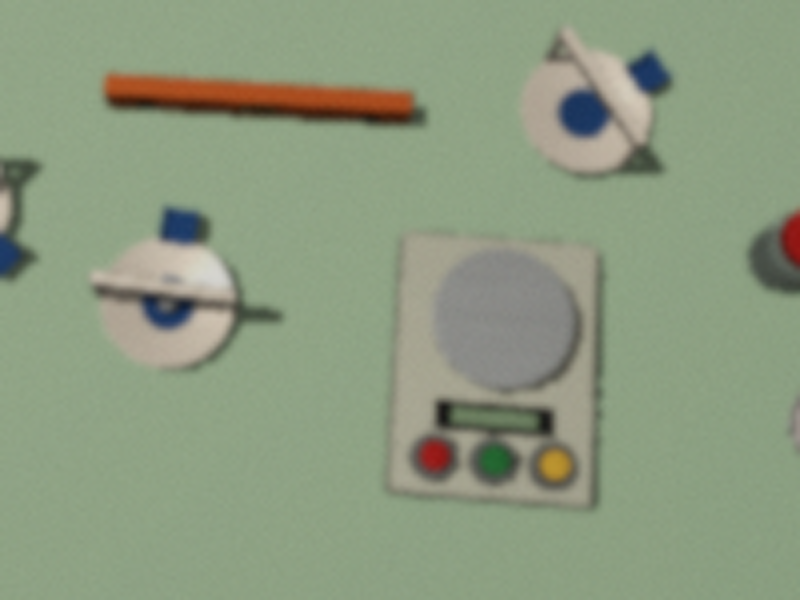

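View pics/scene0.png

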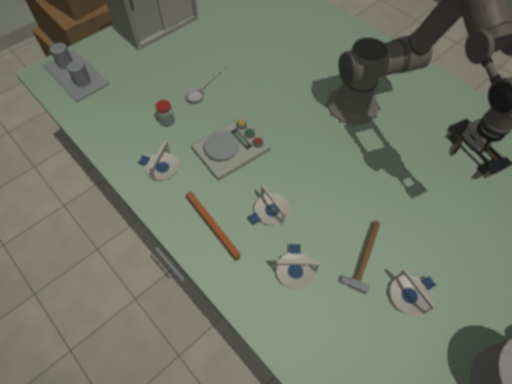

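Four dishes look alike. In the top view crop they are the ones at full-image pixels (229,203), (172,173), (341,154) and (87,235), about 625, 797, 825 and 820 mm from the base. The one at (229,203) is nearest. It also holds the ball and its lip points away, and the enlarged crop confirms this. The scale is to its right, with its keys in the order red (294,246), green (317,242), yellow (330,244).

```bash
cat >> h.py <<'E'
np.set_printoptions(precision=2,suppress=True)
def Rt(): return R.from_euler('xyz',bot.get_obs()['tcp_rot']).as_matrix()
def to(P,yaw=None):
    o=bot.get_obs(); M=Rt(); d=np.array(P,float)-o['tool_pos']
    print('t',o['time'],'pos',o['tool_pos'],'q',o['joint_positions'],'F',o['contact_force'],'w',round(o['grip_width'],1))
    print('toolx',M[:,0],'tooly yaw deg',np.degrees(np.arctan2(M[1,1],M[0,1])),'tool shift cm',M.T@d/10)
E
python3 - <<'E'
from h import *
to([446,-170,150])
import cv2
# colour blobs in top
p=cv2.imread('pics/top0.png')
h=cv2.cvtColor(p,cv2.COLOR_BGR2HSV)
for nm,lo,hi,box,z in [('red',(0,120,60),(8,255,255),(280,230,345,260),52),('yel',(15,120,60),(30,255,255),(280,230,345,260),52),('grn',(55,110,40),(85,255,255),(280,230,345,260),52),('blue',(100,100,40),(130,255,255),(205,175,265,230),15)]:
    m=cv2.inRange(h,lo,hi); q=np.zeros_like(m); x0,y0,x1,y1=box; q[y0:y1,x0:x1]=m[y0:y1,x0:x1]
    n,_,s,c=cv2.connectedComponentsWithStats(q)
    for i in range(1,n):
        if s[i,4]>8: print(nm,s[i,4],c[i],atz('top',c[i],z))
E
```

```text
t 0.9 pos [139.42 506.16 226.74] q [ 1.16  0.34  1.52 -0.    1.28 -0.15] F [-0.05  0.01  0.2 ] w 91.8
toolx [ 0.  0. -1.] tooly yaw deg 74.60054256693319 tool shift cm [  7.67 -57.05  47.51]
red 48 [298.29 243.5 ] [ 453.38 -106.11   52.  ]
yel 51 [328.31 245.78] [ 441.9  -214.66   52.  ]
grn 34 [313.32 244.59] [ 447.83 -160.5    52.  ]
blue 52 [234.62 186.  ] [684.58 122.78  15.  ]
blue 37 [231.14 207.92] [598.78 137.6   15.  ]
```

```bash
python3 -m handwheel '[[[0,0,2,0],[0,0,4,0],[0,0,4,0],[0,0,4,0],[0,0,4,0],[0,0,4,0],[0,0,4,0],[0,0,2,0]]]' 0
python3 -m handwheel '[[[0,0,0,0.12],[0,0,0,0.12],[0,0,0,0.12],[0,0,0,0.12],[0,0,0,0.12],[0,0,0,0.12],[0,0,0,0.12],[0,0,0,0.12]]]'
python3 -m handwheel '[[[0,0,0,0.11],[0,0,0,0.11],[0,0,0,0.11],[0,0,0,0.11],[0,0,0,0]]]'
python3 - <<'E'
from h import *
to([447.8,-160.5,150])
E
```

```text
time: 1.57
tool_pos: [413.5, 430.0, 226.5]
tcp_rot: [0.056, 1.569, -0.216]
contact_force: [-0.8, -0.2, -0.6]
grip_width: 43.0
time: 2.23
tool_pos: [409.4, 431.8, 226.7]
tcp_rot: [-2.037, 1.571, 3.011]
contact_force: [-0.3, -0.0, 0.1]
grip_width: 0.4
time: 2.65
tool_pos: [409.4, 431.8, 226.7]
tcp_rot: [3.125, 1.571, 1.452]
contact_force: [-0.0, -0.2, 0.0]
grip_width: 0.4
t 2.65 pos [409.37 431.81 226.71] q [0.68 0.47 1.32 0.   1.35 0.79] F [-0.02 -0.23  0.05] w 0.4
toolx [ 0.  0. -1.] tooly yaw deg -5.841553322934903 tool shift cm [ 7.67  9.85 58.53]
```

```bash
python3 -m handwheel '[[[0,1,2,0],[0,1,4,0],[0,1,4,0],[0,1,4,0],[0,1,4,0],[0,1,4,0],[0,1,4,0],[0,0.5,4,0]]]'
python3 -m handwheel '[[[0,0.5,4,0],[0,0.5,4,0],[0,0.5,4,0],[0,0.5,4,0],[0,0,4,0],[0,0,3.5,0],[0,0,2,0],[0,0,0,0]]]'
python3 - <<'E'
from h import *
to([447.8,-160.5,150])
cap('wrist','w1.png')
for l,z in [('key_green_top',52),('key_yellow_top',52),('key_red_top',52),('scale_pan',62)]:
    for r in bot.spot_point('wrist',l)[:3]: print(l,round(r['conf'],2),np.array(r['point']),atz('wrist',r['point'],z))
E
```

```text
time: 3.32
tool_pos: [455.1, 123.9, 226.9]
tcp_rot: [1.707, 1.57, 0.042]
contact_force: [1.2, -1.1, -0.1]
grip_width: 0.4
time: 3.98
tool_pos: [449.3, -133.5, 226.7]
tcp_rot: [0.273, 1.569, -1.396]
contact_force: [0.0, -0.4, -0.6]
grip_width: 0.4
t 3.9833 pos [ 449.3  -133.54  226.7 ] q [-0.45  0.24  1.67 -0.    1.23 -0.35] F [ 0.04 -0.42 -0.58] w 0.4
toolx [ 0. -0. -1.] tooly yaw deg -5.659663611059096 tool shift cm [7.67 0.11 2.69]
key_green_top 0.92 [257.2 193.8] [ 445.29 -154.57   52.  ]
key_red_top 0.93 [256.7 145.9] [450.18 -99.92  52.  ]
scale_pan 0.6 [375.7 197.2] [ 574.02 -166.36   62.  ]
```

View pics/w1.png

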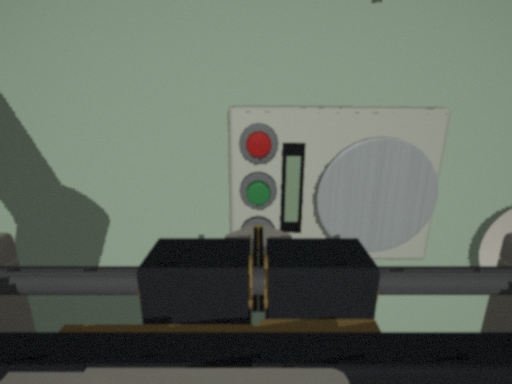

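The wrist view shows the red key at (258,145) and the green at (258,193). The yellow is half hidden behind the fingers at (258,225). I'll measure again now that the arm is at rest.

```bash
python3 -m handwheel '[[[0,0,-2,0],[0,0,-3,0],[0,0,-3,0],[0,0,-1,0],[0,0,0,0],[0,0,0,0]]]'
python3 - <<'E'
from h import *
print(bot.get_obs()['tool_pos'],bot.camera_model('wrist'),proj('wrist',bot.get_obs()['tool_pos']))
p,d=cap('wrist','w2.png'); 
print(bot.get_obs()['tool_pos'],bot.get_obs()['dq'])
h=cv2.cvtColor(p,cv2.COLOR_RGB2HSV)
for nm,lo,hi in [('red',(0,120,60),(8,255,255)),('yel',(15,150,80),(30,255,255)),('grn',(55,130,40),(85,255,255))]:
    m=cv2.inRange(h,lo,hi)
    n,_,s,c=cv2.connectedComponentsWithStats(m)
    for i in range(1,n):
        if s[i,4]>100: print(nm,s[i],c[i],atz('wrist',c[i],52), d[int(c[i][1]),int(c[i][0])])
for l,z in [('key_green_top',52),('key_yellow_top',52),('key_red_top',52),('scale_pan',62)]:
    for r in bot.spot_point('wrist',l)[:2]: print(l,round(r['conf'],2),np.array(r['point']),atz('wrist',r['point'],z))
E
```

```text
time: 4.73
tool_pos: [458.5, -39.6, 226.9]
tcp_rot: [0.605, 1.57, -1.061]
contact_force: [-0.1, 0.3, -0.3]
grip_width: 0.3
[458.48 -39.56 226.85] {'fx': 311.16469756239644, 'fy': 311.16469756239644, 'cx': 257.85861418587206, 'cy': 190.9117062657874, 'position': array([464.79,  37.7 , 385.01]), 'rotation': array([ 2.85, -0.  , -0.1 ])} [np.float64(259.6546782577104), np.float64(243.2416344220504)]
[458.47 -40.26 226.78] [-0.03  0.   -0.    0.    0.    0.  ]
red [247 214  23  15 231] [258.01 220.61] [452.2  -97.06  52.  ] 356.64505
key_yellow_top 0.55 [255.3 310. ] [ 436.68 -217.61   52.  ]
key_red_top 0.58 [257.5 228.6] [ 450.38 -107.57   52.  ]
scale_pan 0.67 [368.3 275.8] [ 574.62 -176.12   62.  ]
```

View pics/w2.png

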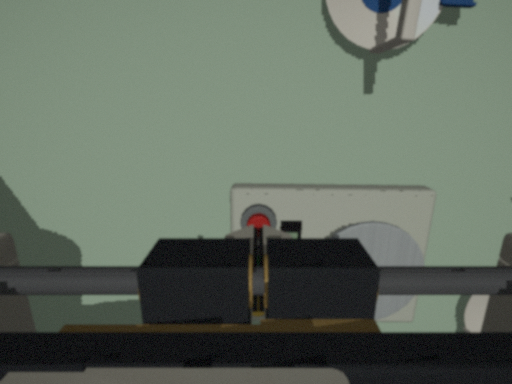

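```bash
python3 -m handwheel '[[[0,0,2,0],[0,0,4,0],[0,0,4,0],[0,0,4,0],[0,0,4,0],[0,0,2.5,0],[0,0,0,0],[0,0,0,0]]]'
cat > k.py <<'E'
from h import *
import sys
p,d=cap('wrist',sys.argv[1]); 
o=bot.get_obs();print(o['tool_pos'],o['dq'])
h=cv2.cvtColor(p,cv2.COLOR_RGB2HSV)
for nm,lo,hi in [('red',(0,120,60),(8,255,255)),('yel',(15,150,80),(30,255,255)),('grn',(55,130,40),(85,255,255))]:
    m=cv2.inRange(h,lo,hi)
    n,_,s,c=cv2.connectedComponentsWithStats(m)
    for i in range(1,n):
        if s[i,4]>150: print(nm,s[i],c[i],atz('wrist',c[i],52), d[int(c[i][1]),int(c[i][0])])
for l,z in [('key_green_top',52),('key_yellow_top',52),('key_red_top',52),('scale_pan',62),('dish_grip',86),('dish_lip',20)]:
    for r in bot.spot_point('wrist',l)[:2]: print(l,round(r['conf'],2),np.array(r['point']),atz('wrist',r['point'],z))
E
python3 k.py w3.png
```

```text
time: 5.65
tool_pos: [437.6, -245.8, 226.3]
tcp_rot: [-2.446, 1.57, 2.165]
contact_force: [-0.1, -0.1, 0.0]
grip_width: 0.3
[ 437.86 -244.59  226.39] [ 0.04 -0.01  0.01  0.   -0.   -0.  ]
red [246  14  27  31 659] [258.61  28.93] [ 451.79 -103.22   52.  ] 299.33374
red [421 316  52  17 608] [447.   325.12] [ 657.06 -467.69   52.  ] 347.20035
grn [247  80  24  22 323] [258.74  91.62] [ 446.15 -160.66   52.  ] 316.23932
key_green_top 0.92 [259.2  88.7] [ 447.02 -157.14   52.  ]
key_yellow_top 0.85 [258.2 139.8] [ 441.09 -208.08   52.  ]
key_red_top 0.69 [258.5  29.5] [ 451.84 -102.34   52.  ]
scale_pan 0.91 [391.4  86.9] [ 577.11 -167.83   62.  ]
scale_pan 0.51 [410.9 292.7] [ 606.11 -406.02   62.  ]
```

View pics/w3.png

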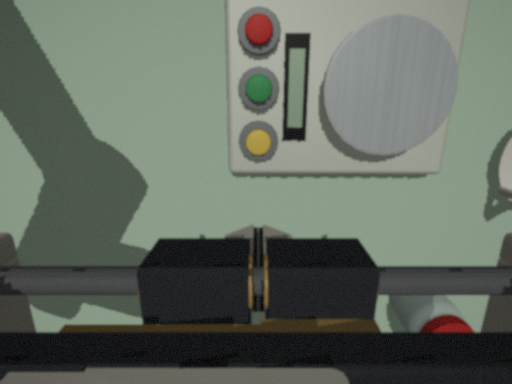

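All three keys are clear in w3: red (259,29), green (259,90) and yellow (258,141). I'm moving above green.

```bash
python3 -m handwheel '[[[0,0.05,-2,0],[1,0,-3,0],[3,0,-2.6,0],[4,0,-1,0],[4,0,0,0],[2.5,0,0,0],[0.7,0,0,0],[0,0,0,0]]]'
python3 - <<'E'
from h import *
to([447,-158.5,60])
E
```

```text
time: 6.67
tool_pos: [446.5, -157.8, 73.4]
tcp_rot: [-1.997, 1.567, 2.618]
contact_force: [0.0, -0.7, -0.3]
grip_width: 0.4
t 6.6667 pos [ 446.47 -157.8    73.44] q [-0.5   0.44  1.86  0.    0.84 -0.4 ] F [ 0.02 -0.7  -0.33] w 0.4
toolx [-0.  0. -1.] tooly yaw deg -5.565128919927782 tool shift cm [1.34 0.06 0.07]
```

```bash
python3 -m handwheel '[[[1,0,0.05,0],[0.8,0,0,0],[0.4,0,0,0],[0.3,0,0,0],[0.2,0,0,0],[0,0,0,0],[0,0,0,0]]]'
python3 -m handwheel '[[[0.1,0,0,0],[0,0,0,0],[0,0,0,0]]]'
```

```text
time: 7.25
tool_pos: [447.8, -159.5, 48.3]
tcp_rot: [1.239, 1.569, -0.43]
contact_force: [-0.1, -0.3, 2.6]
grip_width: 0.3
time: 7.5
tool_pos: [447.8, -159.5, 47.1]
tcp_rot: [1.225, 1.569, -0.444]
contact_force: [1.6, 0.6, 3.1]
grip_width: 0.3
```

```bash
python3 -m handwheel '[[[0.1,0,0,0],[0.05,0,0,0],[0,0,0,0],[0,0,0,0]]]'
python3 -m handwheel '[[[0.05,0,0,0],[0,0,0,0],[0,0,0,0]]]'
```

```text
time: 7.83
tool_pos: [447.8, -159.5, 46.1]
tcp_rot: [1.193, 1.569, -0.476]
contact_force: [-0.5, 0.0, 11.6]
grip_width: 0.2
time: 8.08
tool_pos: [447.8, -159.6, 46.0]
tcp_rot: [1.179, 1.569, -0.489]
contact_force: [-1.7, 0.6, 16.2]
grip_width: 0.3
```

Green is fully down: z 46 and 16 N, well above the 4 N spring. Next is yellow.

```bash
python3 -m handwheel '[[[-1,0,0,0],[-1.5,0,0,0],[-0.4,0,1,0],[0,0,2,0],[0,0,1.6,0],[0,0,0.8,0],[0,0,0,0],[0,0,0,0]]]'
python3 -m handwheel '[[[0.8,0,0,0],[1,0,0,0],[0.4,0,0,0],[0.3,0,0,0],[0.15,0,0,0],[0.1,0,0,0],[0,0,0,0],[0,0,0,0]]]'
```

```text
time: 8.75
tool_pos: [441.3, -212.9, 73.1]
tcp_rot: [-2.243, 1.569, 2.37]
contact_force: [-0.1, -0.4, -0.1]
grip_width: 0.6
time: 9.42
tool_pos: [441.7, -212.4, 46.3]
tcp_rot: [-2.354, 1.57, 2.261]
contact_force: [-1.9, 1.8, 3.7]
grip_width: 0.1
```

```bash
python3 -m handwheel '[[[0.1,0,0,0],[0,0,0,0],[0,0,0,0]]]'
```

```text
time: 9.67
tool_pos: [441.8, -212.6, 46.1]
tcp_rot: [-3.028, 1.57, 1.587]
contact_force: [-3.6, 4.4, 12.4]
grip_width: -0.0
```

```bash
python3 -m handwheel '[[[0.05,0,0,0],[0,0,0,0],[-1,0,0,0],[-1.5,0,0,0],[-0.4,0,-1,0],[0,0,-2.5,0],[0,0,-3,0],[0,0,-2.5,0]]]'
python3 -m handwheel '[[[0,0,-1.5,0],[0,0,-0.4,0],[0,0,0,0],[0,0,0,0]]]'
```

```text
time: 10.33
tool_pos: [450.6, -121.7, 73.6]
tcp_rot: [2.029, 1.57, 0.36]
contact_force: [0.1, 1.5, -0.8]
grip_width: 0.8
time: 10.67
tool_pos: [452.8, -104.7, 73.7]
tcp_rot: [0.968, 1.57, -0.7]
contact_force: [-0.9, 0.0, -0.1]
grip_width: 0.5
```

```bash
python3 -m handwheel '[[[0.8,0,0,0],[1,0,0,0],[0.4,0,0,0],[0.3,0,0,0],[0.15,0,0,0],[0.1,0,0,0],[0,0,0,0],[0,0,0,0]]]'
python3 -m handwheel '[[[0.15,0,0,0],[0,0,0,0],[0,0,0,0]]]'
```

```text
time: 11.33
tool_pos: [452.7, -104.9, 46.5]
tcp_rot: [0.925, 1.57, -0.744]
contact_force: [-2.2, -1.0, 2.9]
grip_width: 0.5
time: 11.58
tool_pos: [452.8, -104.8, 46.0]
tcp_rot: [1.045, 1.57, -0.623]
contact_force: [-5.2, -1.2, 15.4]
grip_width: 0.5
```

```bash
python3 -m handwheel '[[[0,0,0,0],[-2,0,0,0],[-4,0,0,0],[-4,0,0,0],[-4,0.5,-1,0],[-3,1.5,-2,0],[-1,2,-3,0],[0,2.2,-3,0]]]' 
python3 -m handwheel '[[[0,2.2,-3,0],[0,2.2,-3,0],[0,1.5,-2,0],[0,0.9,-1.4,0],[0,0,0,0],[0,0,0,0],[0,0,0,0]]]' 
sed -i "s/('dish_lip',20)/('dish_lip',20),('ball_center',16)/" k.py
python3 k.py w4.png
python3 - <<'E'
from h import *
p,d=cap('top','top4.png')
cv2.imwrite('pics/top4c.png',cv2.resize(p[170:260,200:350,::-1],(800,480),interpolation=cv2.INTER_CUBIC))
E
```

```text
time: 12.25
tool_pos: [525.3, -20.4, 228.8]
tcp_rot: [1.556, 1.563, -0.115]
contact_force: [1.2, -0.6, -0.6]
grip_width: 0.7
time: 12.83
tool_pos: [599.4, 65.5, 224.4]
tcp_rot: [-1.44, 1.57, -3.109]
contact_force: [-0.1, -0.0, -0.9]
grip_width: 0.1
[599.35  65.15 224.67] [-0.01 -0.01 -0.    0.   -0.    0.  ]
key_yellow_top 0.35 [339.6 106.5] [689.11 125.91  52.  ]
key_red_top 0.39 [263.3 102.7] [611.57 137.54  52.  ]
dish_grip 0.68 [259.6 102. ] [607.86 139.2   86.  ]
dish_lip 0.84 [340.  110.5] [697.8  120.39  20.  ]
ball_center 0.42 [257.4 104.4] [605.51 136.35  16.  ]
```

View pics/w4.png

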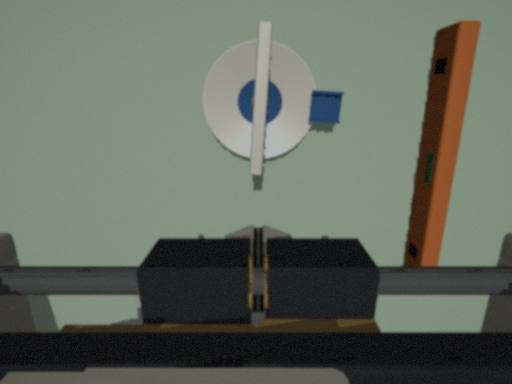

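```bash
cat > bar.py <<'E'
from h import *
import sys
def cloud(cam,d):
    m=bot.camera_model(cam); Rm=R.from_euler('xyz',m['rotation']).as_matrix()
    v,u=np.mgrid[0:384,0:512]; c=np.stack([(u-m['cx'])/m['fx']*d,(v-m['cy'])/m['fy']*d,d],-1)
    return c@Rm.T+m['position']
if __name__=='__main__':
    p,d=cap('wrist',sys.argv[1]); P=cloud('wrist',d)
    z=P[...,2]
    q=(z>84)&(z<102)&(d>0)&(np.abs(P[...,0]-608)<90)&(np.abs(P[...,1]-135)<100)
    q[225:]=False
    X=P[q]; print(len(X),X.min(0),X.max(0),np.median(X,0))
    (c,s,a)=cv2.minAreaRect(X[:,:2].astype(np.float32)); print('bar',c,s,a)
    vx=np.linalg.svd(X[:,:2]-X[:,:2].mean(0),full_matrices=False)[2][0]; print('dir',np.degrees(np.arctan2(vx[1],vx[0])))
    # rim: z 12..25 white
    q=(z>13)&(z<26)&(d>0)&(np.abs(P[...,0]-608)<75)&(np.abs(P[...,1]-135)<75)
    Y=P[q]; c,r=cv2.minEnclosingCircle(Y[:,:2].astype(np.float32)); print('rim',c,r,len(Y))
    b=cv2.cvtColor(p,cv2.COLOR_RGB2HSV); mb=cv2.inRange(b,(100,100,40),(130,255,255)); mb[225:]=0
    n,_,s,c=cv2.connectedComponentsWithStats(mb)
    for i in range(1,n):
        if s[i,4]>60: print('blue',s[i],c[i],atz('wrist',c[i],18),P[int(c[i][1]),int(c[i][0])])
    to([608,135,67])
E
python3 bar.py w5.png; python3 - <<'E'
import cv2
a=cv2.imread('pics/w5.png'); cv2.imwrite('pics/w5c.png',cv2.resize(a[10:190,180:380],(800,720)[:2] and (660,594),interpolation=cv2.INTER_CUBIC))
E
```

```text
2054 [590.55  74.08  91.  ] [623.54 204.63  96.53] [608.04 146.01  93.91]
bar (607.0546264648438, 139.251953125) (132.3992462158203, 11.984105110168457) 80.41637420654297
dir -99.59310089962703
rim (614.666259765625, 136.44338989257812) 72.03436279296875 6140
blue [238  81  15  41 397] [245.53 100.48] [592.63 142.15  18.  ] [591.67 142.72   7.3 ]
blue [266  83  14  39 365] [272.38 102.49] [622.54 136.98  18.  ] [622.57 137.42   8.35]
blue [310  91  32  32 866] [324.56 106.85] [680.97 126.41  18.  ] [679.92 127.49  20.22]
t 13.3333 pos [599.91  65.69 224.83] q [-0.02  0.49  1.3   0.    1.35  0.08] F [ 0.31 -0.27 -0.75] w 0.4
toolx [ 0.  0. -1.] tooly yaw deg -5.630397897992803 tool shift cm [15.78  0.12 -6.98]
```

View pics/w5c.png

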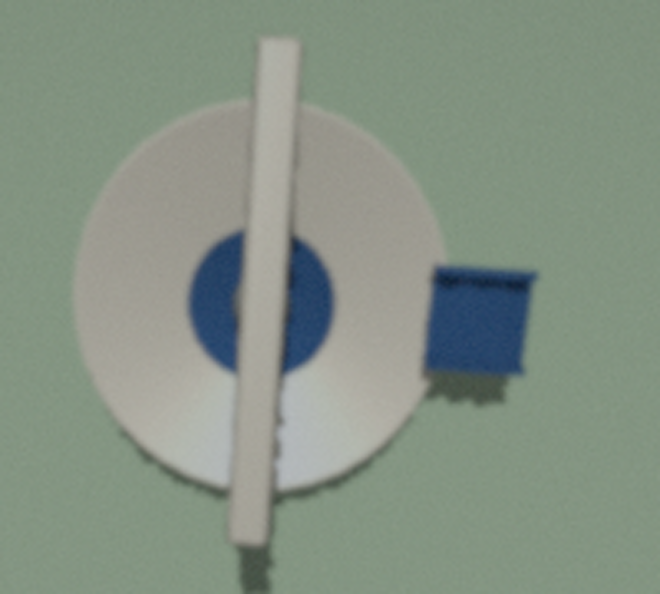

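The enlarged crop shows the nearest dish with the ball peeking out behind the bar over the blue middle. The lip points away and slightly right. The bar centre is (607,139) and the yaw is −9.6°, so I'll go above it.

```bash
python3 -m handwheel '[[[0,0,-1.4,0.03],[0,0,-2,0.03],[0,0,-2,0],[0,0,-1.4,0.009],[0,0,-0.5,0],[0,0,0,0],[0,0,0,0]]]' 0.45
python3 - <<'E'
from h import *
to([607,139.3,67])
E
```

```text
time: 13.92
tool_pos: [610.0, 137.8, 224.6]
tcp_rot: [-0.442, 1.57, -2.179]
contact_force: [0.1, -0.1, 0.2]
grip_width: 39.9
t 13.9167 pos [609.96 137.81 224.57] q [ 0.1   0.53  1.23 -0.    1.38  0.27] F [ 0.11 -0.06  0.21] w 39.9
toolx [-0. -0. -1.] tooly yaw deg -9.533118494494694 tool shift cm [15.76 -0.31 -0.11]
```

```bash
python3 -m handwheel '[[[2,-0.15,0,0],[3,-0.15,-0.1,0],[3,0,0,0],[2.5,0,0,0],[1.5,0,0,0],[0.7,0,0,0],[0.3,0,0,0],[0,0,0,0]]]'
python3 -m handwheel '[[[0,0,0,0],[0,0,0,0]]]'
python3 - <<'E'
from h import *
to([607,139.3,67])
E
```

```text
time: 14.58
tool_pos: [607.5, 139.0, 94.9]
tcp_rot: [1.606, 1.571, -0.132]
contact_force: [-1.1, -0.5, 0.5]
grip_width: 41.1
time: 14.75
tool_pos: [608.2, 139.6, 96.2]
tcp_rot: [1.86, 1.568, 0.122]
contact_force: [0.5, 0.1, 0.2]
grip_width: 41.5
t 14.75 pos [608.17 139.59  96.23] q [0.1  0.64 1.41 0.   1.09 0.27] F [0.5  0.11 0.21] w 41.5
toolx [ 0.  0. -1.] tooly yaw deg -9.57785564093427 tool shift cm [ 2.92 -0.12  0.05]
```

```bash
python3 -m handwheel '[[[1.2,-0.05,0,0],[1,-0.05,0,0],[0.5,0,0,0],[0.2,0,0,0],[0,0,0,0],[0,0,0,0]]]'
python3 - <<'E'
from h import *
to([607,139.3,67])
cap('wrist','w6.png')
E
```

```text
time: 15.25
tool_pos: [606.5, 139.9, 66.0]
tcp_rot: [1.943, 1.57, 0.205]
contact_force: [0.8, 0.7, -0.6]
grip_width: 41.2
t 15.25 pos [606.53 139.87  65.97] q [0.1  0.67 1.44 0.   1.03 0.27] F [ 0.82  0.67 -0.63] w 41.2
toolx [ 0.  0. -1.] tooly yaw deg -9.565105832849516 tool shift cm [-0.1   0.06  0.05]
```

View pics/w6.png

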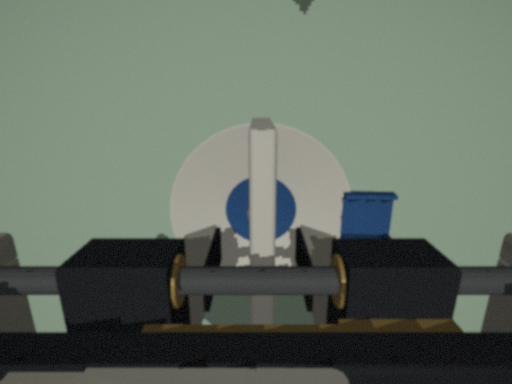

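The bar at column 263 sits between the fingers (205 and 312), with the ball under it. Closing in stages.

```bash
python3 -m handwheel '[[[0,0.03,0,0],[0,0,0,0],[0,0,0,0],[0,0,0,0]]]' 0.18
python3 -m handwheel '[[[0,0,0,0],[0,0,0,0],[0,0,0,0],[0,0,0,0],[0,0,0,0],[0,0,0,0]]]' 0.1
python3 -m handwheel '[[[0,0,0,0],[0,0,0,0],[0,0,0,0],[0,0,0,0],[0,0,0,0],[0,0,0,0]]]' 0
python3 - <<'E'
from h import *
to([607,139.3,67])
cap('wrist','w7.png')
E
```

```text
time: 15.63
tool_pos: [606.7, 139.8, 65.9]
tcp_rot: [2.077, 1.57, 0.339]
contact_force: [-0.3, 0.5, -0.1]
grip_width: 19.5
time: 16.13
tool_pos: [606.7, 139.8, 65.8]
tcp_rot: [2.039, 1.57, 0.301]
contact_force: [1.1, -0.2, -0.7]
grip_width: 11.9
time: 16.63
tool_pos: [606.7, 139.8, 65.8]
tcp_rot: [2.108, 1.571, 0.37]
contact_force: [0.9, -0.2, -0.2]
grip_width: 11.6
t 16.6333 pos [606.67 139.79  65.77] q [0.1  0.67 1.44 0.   1.03 0.27] F [ 0.94 -0.23 -0.2 ] w 11.6
toolx [ 0.  0. -1.] tooly yaw deg -9.56828611191223 tool shift cm [-0.12  0.04  0.04]
```

View pics/w7.png

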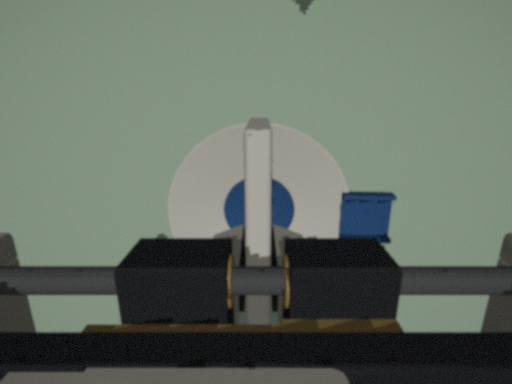

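```bash
python3 -m handwheel '[[[-0.2,0,0,0],[-0.4,0,0,0],[-0.5,0,0,0],[-0.5,0,0,0],[-0.5,0,0,0],[-0.5,0,0,0],[-0.5,0,0,0],[-0.5,0,0,0]]]'
python3 - <<'E'
from bar import *
for n in ['top','scene']:
    d=np.load(n+'0.npy'); P=cloud(n,d); z=P[...,2]
    near=(np.abs(P[...,0]-550)<170)&(np.abs(P[...,1]+165)<140)
    q=near&(z>56)&(z<70)&(P[...,0]>500); X=P[q]
    c,r=cv2.minEnclosingCircle(X[:,:2].astype(np.float32)); print(n,len(X),'pan',c,r,'mean',X.mean(0))
    q=near&(z>20)&(z<70); X=P[q]; print('base',len(X),cv2.minAreaRect(X[:,:2].astype(np.float32)),X.mean(0))
to([0,0,0])
cap('wrist','w8.png')
E
```

```text
time: 17.35
tool_pos: [606.6, 139.8, 102.4]
tcp_rot: [2.298, 1.571, 0.56]
contact_force: [0.6, -0.6, -3.3]
grip_width: 11.7
top 981 pan (575.969970703125, -176.72540283203125) 66.56120300292969 mean [ 575.26 -175.53   62.33]
base 3326 ((536.1509399414062, -171.95452880859375), (190.5509796142578, 250.82470703125), 83.8120346069336) [ 531.01 -168.39   41.41]
scene 769 pan (579.10546875, -175.47061157226562) 68.46394348144531 mean [ 581.06 -172.87   62.22]
base 2555 ((540.0601196289062, -170.7535400390625), (195.5802764892578, 251.31044006347656), 83.41229248046875) [ 550.96 -157.97   41.38]
t 17.35 pos [606.59 139.82 102.36] q [0.1  0.63 1.4  0.   1.11 0.27] F [ 0.64 -0.64 -3.27] w 11.7
toolx [ 0.  0. -1.] tooly yaw deg -9.56856310056279 tool shift cm [ 10.22 -57.49  23.87]
```

View pics/w8.png

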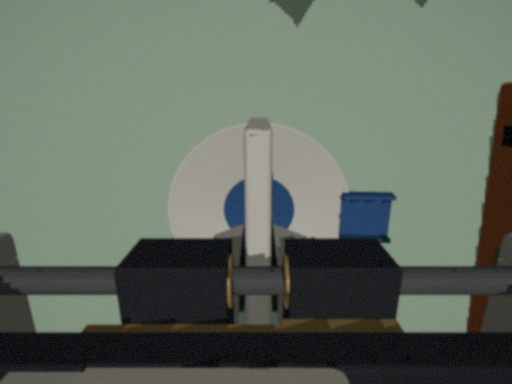

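Dish lifted cleanly; the lip is at (367,217) and the blue middle is unchanged. I'll raise it further while slowly turning it clockwise.

```bash
python3 -m handwheel '[[[-0.4,0,0,0.005],[-0.3,0,0,0.012],[-0.3,0,0,0.02],[-0.3,0,0,0.03],[-0.3,0,0,0.035],[-0.3,0,0,0.04],[-0.3,0,0,0.04],[-0.3,0,0,0.04]]]'
python3 -m handwheel '[[[-0.3,0,0,0.04],[-0.3,0,0,0.04],[-0.3,0,0,0.04],[-0.3,0,0,0.04],[-0.3,0,0,0.04],[-0.3,0,0,0.04],[-0.3,0,0,0.04],[-0.3,0,0,0.04]]]'
python3 - <<'E'
from h import *
to([586,-85,168])
p,d=cap('wrist','w9.png'); cv2.imwrite('pics/w9c.png',cv2.resize(p[100:250,150:400,::-1],(800,480),interpolation=cv2.INTER_CUBIC))
E
```

```text
time: 18.07
tool_pos: [606.5, 139.8, 126.9]
tcp_rot: [-1.318, 1.571, 3.002]
contact_force: [-0.8, -0.5, -3.4]
grip_width: 11.7
time: 18.73
tool_pos: [606.5, 139.8, 150.9]
tcp_rot: [-1.025, 1.57, 2.975]
contact_force: [-0.1, -0.9, -3.7]
grip_width: 12.2
t 18.7333 pos [606.47 139.78 150.87] q [0.1  0.58 1.35 0.   1.21 0.82] F [-0.09 -0.87 -3.68] w 12.2
toolx [-0.  0. -1.] tooly yaw deg -40.80152002727283 tool shift cm [-1.71 13.14 18.35]
```

View pics/w9c.png

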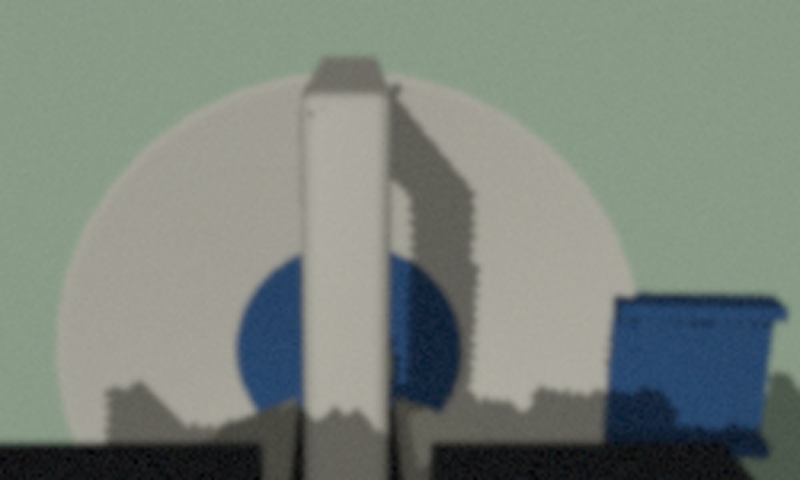

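```bash
python3 -m handwheel '[[[-0.3,0,0,0.04],[-0.3,0,0,0.04],[-0.3,0,0,0.04],[-0.3,0,0,0.04],[-0.3,0,0,0.04],[-0.2,0,0,0.04],[-0.1,0,0,0.04],[0,0,0,0.04]]]'
python3 -m handwheel '[[[0,0,0,0.04],[0,0,0,0.04],[0,0,0,0.04],[0,0,0,0.04],[0,0,0,0.04],[0,0,0,0.04],[0,0,0,0.04],[0,0,0,0.04]]]'
python3 -m handwheel '[[[0,0,0,0.04],[0,0,0,0.04],[0,0,0,0.04],[0,0,0,0.04],[0,0,0,0.04],[0,0,0,0.04],[0,0,0,0.03],[0,0,0,0.025]]]'
python3 -m handwheel '[[[0,0,0,0.017],[0,0,0,0.01],[0,0,0,0.005],[0,0,0,0],[0,0,0,0]]]'
python3 - <<'E'
from h import *
to([586.2,-85,168])
p,d=cap('scene','s9.png'); cv2.imwrite('pics/s9c.png',cv2.resize(p[120:270,170:370,::-1],(800,600),interpolation=cv2.INTER_CUBIC))
E
```

```text
time: 19.45
tool_pos: [606.6, 139.8, 168.9]
tcp_rot: [2.927, 1.571, 0.325]
contact_force: [0.4, -0.0, -3.7]
grip_width: 11.8
time: 20.12
tool_pos: [606.5, 139.8, 168.6]
tcp_rot: [-0.434, 1.57, 2.927]
contact_force: [0.1, -0.0, -3.4]
grip_width: 12.0
time: 20.78
tool_pos: [606.5, 139.8, 168.6]
tcp_rot: [-0.066, 1.57, 3.001]
contact_force: [-0.3, 1.0, -3.0]
grip_width: 11.8
time: 21.2
tool_pos: [606.6, 139.8, 168.7]
tcp_rot: [-2.104, 1.571, 0.933]
contact_force: [-0.9, -0.3, -3.3]
grip_width: 11.9
t 21.2 pos [606.6  139.76 168.73] q [0.1  0.57 1.32 0.   1.25 1.78] F [-0.92 -0.32 -3.29] w 11.9
toolx [ 0.  0. -1.] tooly yaw deg -96.00957789581551 tool shift cm [ 0.07 22.57 -0.32]
```

View pics/s9c.png

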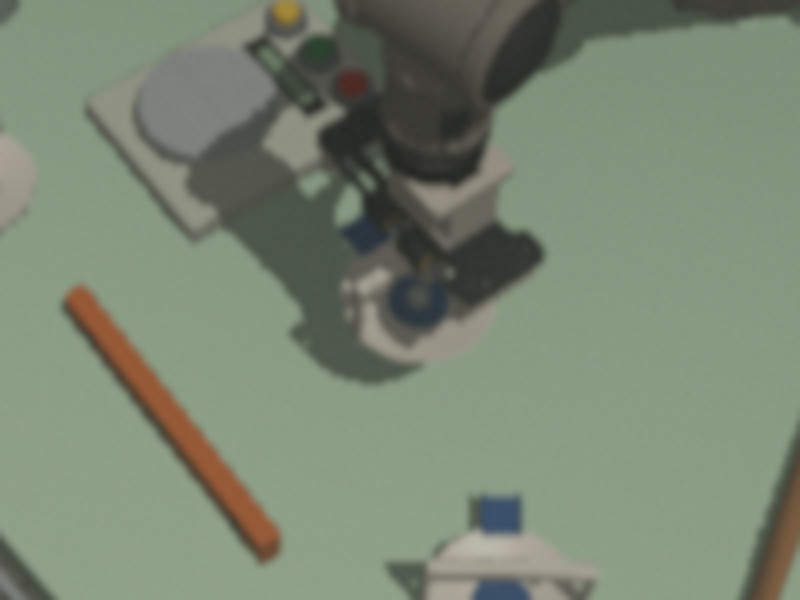

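The ball sits in the centre of the blue middle at (418,297), and the lip now points at the scale. Moving across smoothly.

```bash
python3 -m handwheel '[[[0,0.1,0,0],[0,0.2,0,0],[0,0.3,0,0],[0,0.4,0,0],[0,0.5,0,0],[0,0.6,0,0],[0,0.6,0,0],[0,0.6,0,0]]]'
python3 -m handwheel '[[[0,0.6,0,0],[0,0.6,0,0],[0,0.6,0,0],[0,0.6,0,0],[0,0.6,0,0],[0,0.6,0,0],[0,0.6,0,0],[0,0.6,0,0]]]'
python3 -m handwheel '[[[0,0.6,0,0],[0,0.6,0,0],[0,0.6,0,0],[0,0.6,0,0],[0,0.6,0,0],[0,0.6,0,0],[0,0.6,0,0],[0,0.6,0,0]]]'
python3 -m handwheel '[[[0,0.6,0,0],[0,0.6,0,0],[0,0.6,0,0],[0,0.6,0,0],[0,0.6,0,0],[0,0.6,0,0],[0,0.6,0,0],[0,0.6,0,0]]]'
python3 - <<'E'
from h import *
to([586.2,-85,168])
E
```

```text
time: 21.92
tool_pos: [603.1, 106.1, 168.8]
tcp_rot: [-3.006, 1.571, 0.03]
contact_force: [0.1, -0.4, -2.5]
grip_width: 11.9
time: 22.58
tool_pos: [598.0, 58.7, 168.7]
tcp_rot: [-2.031, 1.571, 1.005]
contact_force: [0.1, -0.2, -3.0]
grip_width: 11.6
time: 23.25
tool_pos: [593.0, 10.9, 168.7]
tcp_rot: [-1.48, 1.571, 1.557]
contact_force: [0.7, -1.0, -3.0]
grip_width: 11.6
time: 23.92
tool_pos: [588.0, -36.8, 168.8]
tcp_rot: [-2.572, 1.571, 0.464]
contact_force: [1.1, -0.9, -3.5]
grip_width: 11.8
t 23.9167 pos [587.97 -36.83 168.76] q [-0.19  0.51  1.43  0.    1.21  1.48] F [ 1.06 -0.88 -3.46] w 11.8
toolx [ 0.  0. -1.] tooly yaw deg -96.02779656068016 tool shift cm [ 0.08  4.81 -0.33]
```

```bash
python3 -m handwheel '[[[0,0.6,-0.05,0],[0,0.6,-0.1,0],[0,0.6,-0.1,0],[0,0.6,-0.05,0],[0,0.5,0,0],[0,0.5,0,0],[0,0.4,0,0],[0,0.4,0,0]]]'
python3 -m handwheel '[[[0,0.3,0,0],[0,0.2,0,0],[0,0.1,0,0],[0,0,0,0],[0,0,0,0],[0,0,0,0],[0,0,0,0]]]'
python3 - <<'E'
from bar import *
to([586.2,-85,168])
p,d=cap('scene','s10.png'); np.save('s10.npy',d); cv2.imwrite('pics/s10c.png',cv2.resize(p[100:220,170:330,::-1],(800,600),interpolation=cv2.INTER_CUBIC))
for l in ['dish_lip','dish_mid','ball_center','scale_pan','dish']:
    for r in bot.spot_point('scene',l)[:3]: print(l,round(r['conf'],2),np.array(r['point']),atz('scene',r['point'],{'dish_lip':122,'scale_pan':62,'dish':102}.get(l,118)))
p,d=cap('wrist','w10.png'); P=cloud('wrist',d)
for l in ['dish_lip','scale_pan']:
    for r in bot.spot_point('wrist',l)[:3]: print(l,round(r['conf'],2),np.array(r['point']),atz('wrist',r['point'],{'dish_lip':122,'scale_pan':62}.get(l,118)))
p,d=cap('top','top10.png'); cv2.imwrite('pics/top10c.png',cv2.resize(p[150:270,230:390,::-1],(800,600),interpolation=cv2.INTER_CUBIC))
E
```

```text
time: 24.58
tool_pos: [586.5, -78.7, 168.7]
tcp_rot: [-1.294, 1.571, 1.742]
contact_force: [1.3, 0.3, -2.9]
grip_width: 11.7
time: 25.17
tool_pos: [586.0, -84.1, 168.7]
tcp_rot: [-1.675, 1.571, 1.361]
contact_force: [-1.6, 1.1, -3.5]
grip_width: 11.8
t 25.1667 pos [585.97 -84.05 168.72] q [-0.27  0.51  1.42  0.    1.21  1.4 ] F [-1.63  1.07 -3.49] w 11.8
toolx [ 0.  0. -1.] tooly yaw deg -96.0117585149692 tool shift cm [ 0.07  0.09 -0.03]
dish_lip 0.96 [142.3 159.5] [ 854.53 -271.73  122.  ]
dish_lip 0.9 [221.6 133.8] [ 574.86 -172.96  122.  ]
dish_lip 0.87 [296.1 240.5] [677.26 306.15 122.  ]
dish_mid 0.95 [236. 152.] [588.51 -77.84 118.  ]
dish_mid 0.77 [408.1 297.8] [565.73 647.62 118.  ]
dish_mid 0.7 [292.1 271.4] [756.3  367.12 118.  ]
ball_center 0.56 [235.  151.3] [589.1  -82.57 118.  ]
scale_pan 0.68 [219.3 143.9] [ 583.85 -181.45   62.  ]
dish 0.9 [411.5 297.7] [550.31 655.   102.  ]
dish 0.81 [293.6 268.7] [741.7  361.13 102.  ]
dish 0.56 [158.4 168.3] [ 829.55 -217.11  102.  ]
dish_lip 0.86 [388.5 214.7] [ 574.1  -174.85  122.  ]
scale_pan 0.64 [359.6 189.2] [ 575.45 -173.33   62.  ]
```

View pics/s10c.png

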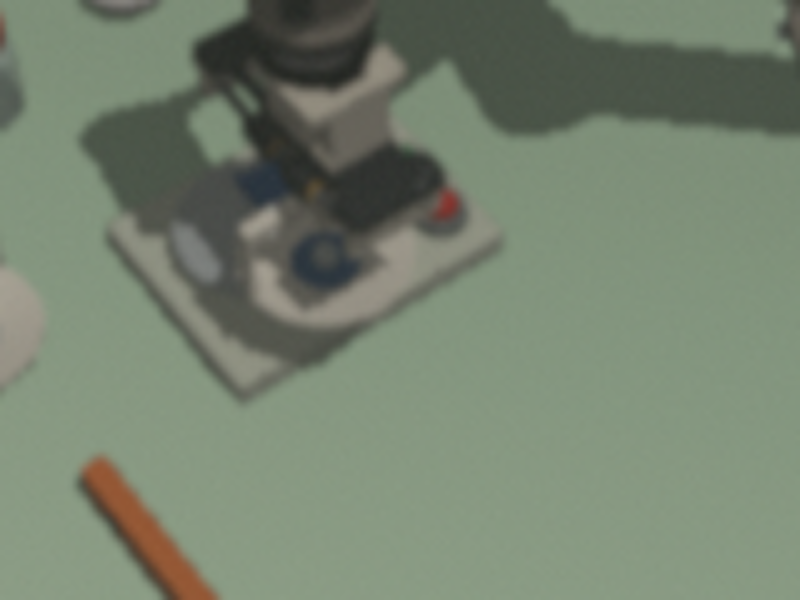

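View pics/w10.png

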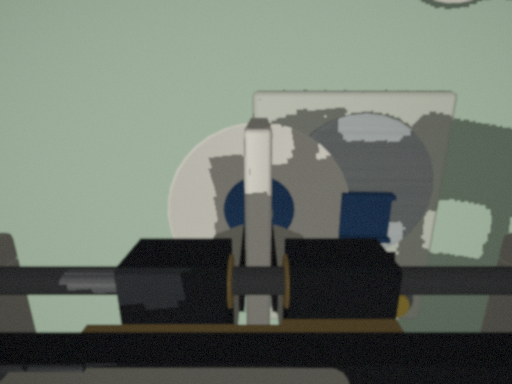

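View pics/top10c.png

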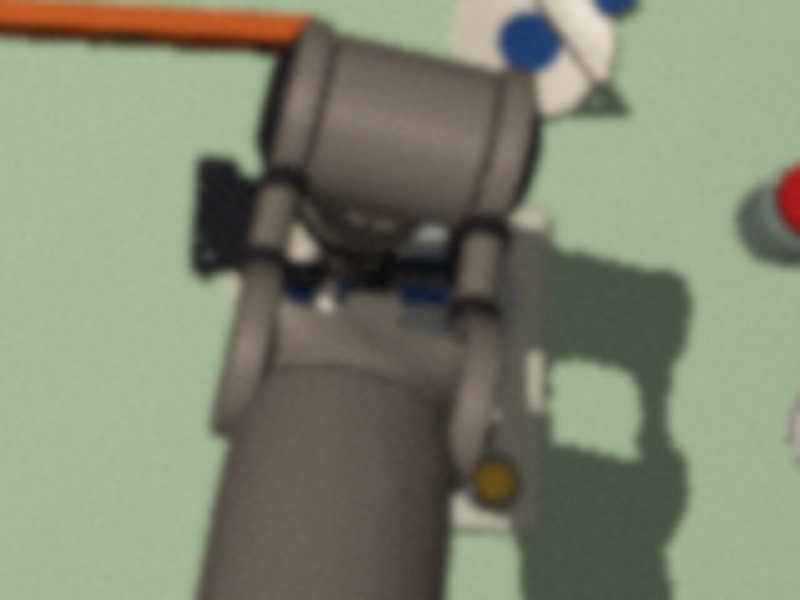

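```bash
python3 -m handwheel '[[[0.1,0.03,0,0],[0.1,0.03,0,0],[0.1,0,0,0],[0.1,0,0,0],[0.05,0,0,0],[0,0,0,0],[0,0,0,0],[0,0,0,0]]]'
python3 -m handwheel '[[[0,0,0,0],[0,0,0,0],[0,0,0,0],[0,0,0,0],[0,0,0,0],[0,0,0,0],[0,0,0,0],[0,0,0,0]]]'
python3 - <<'E'
from bar import *
to([586.2,-85,164]); print(bot.get_obs()['dq'])
p,d=cap('wrist','w11.png'); P=cloud('wrist',d)
b=cv2.cvtColor(p,cv2.COLOR_RGB2HSV)
# lip interior & blue middle heights, bar heights at both visible ends
for nm,(x0,x1,y0,y1) in {'lip':(345,390,200,238),'mid':(228,242,195,220),'mid2':(276,290,195,220),'bar far':(250,268,135,145),'bar near':(250,268,200,225),'rimL':(175,185,190,220),'rimR':(330,340,190,215)}.items():
    Q=P[y0:y1,x0:x1].reshape(-1,3); print(nm,np.median(Q,0))
o=cv2.imread('pics/w7.png').astype(int); print('dish px diff vs before lift',np.abs(o[120:235,170:350]-p[120:235,170:350,::-1]).mean())
s,ds=cap('scene','s11.png'); S=cloud('scene',ds); cv2.imwrite('pics/s11c.png',cv2.resize(s[115:185,190:290,::-1],(800,560),interpolation=cv2.INTER_CUBIC))
for l in ['ball_center','dish_mid','dish_lip']:
    for r in bot.spot_point('scene',l)[:2]: print(l,r)
E
```

```text
time: 26.33
tool_pos: [585.9, -84.9, 164.3]
tcp_rot: [-2.753, 1.571, 0.284]
contact_force: [0.2, -0.8, -2.9]
grip_width: 11.6
time: 27.0
tool_pos: [585.9, -84.9, 164.2]
tcp_rot: [-2.361, 1.571, 0.675]
contact_force: [-0.5, -0.1, -3.3]
grip_width: 12.0
t 27.0 pos [585.9  -84.89 164.22] q [-0.27  0.52  1.42  0.    1.2   1.4 ] F [-0.53 -0.14 -3.3 ] w 12.0
toolx [ 0.  0. -1.] tooly yaw deg -96.02720306749873 tool shift cm [ 0.02  0.01 -0.03]
[-0. -0.  0. -0. -0.  0.]
lip [ 573.63 -159.56  119.6 ]
mid [587.41 -67.38 106.98]
mid2 [ 583.8  -102.33  107.34]
bar far [645.42 -91.05 192.9 ]
bar near [613.75 -87.67 192.8 ]
rimL [596.59 -30.24 115.91]
rimR [ 586.94 -138.41  116.14]
dish px diff vs before lift 32.35793880837359
ball_center {'point': [233.4, 151.3], 'conf': 0.62}
ball_center {'point': [233.2, 153.4], 'conf': 0.42}
dish_mid {'point': [293.0, 272.7], 'conf': 0.88}
dish_mid {'point': [160.3, 165.9], 'conf': 0.66}
dish_lip {'point': [221.6, 133.0], 'conf': 0.81}
dish_lip {'point': [296.4, 241.5], 'conf': 0.68}
```

View pics/s11c.png

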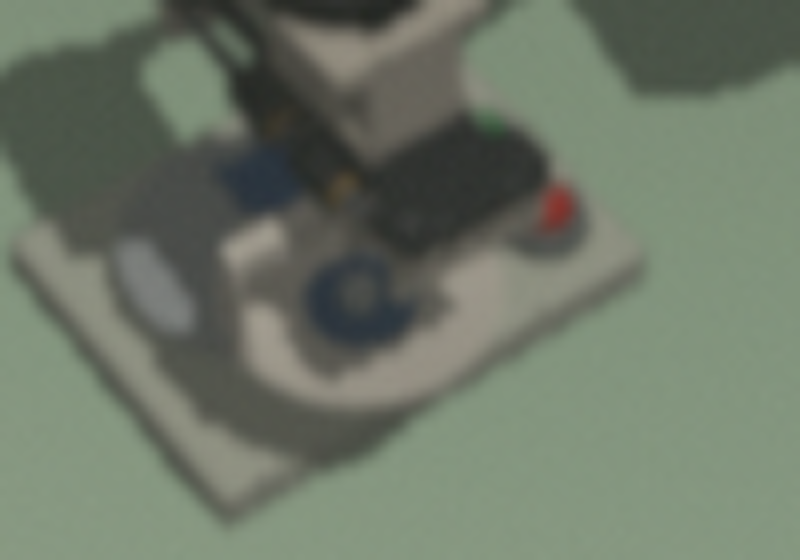

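The dish is level: rim 115.9 and 116.1 mm on the two sides, bar 192.9 and 192.8 mm. The ball is at (360,290), in the centre of the blue middle, and the arm is at rest.

```bash
python3 -c "
from plant import bot
bot.close_job(); print('done')"
```

```text
the job is handed in; nothing more can be done
done
```

The job is done and handed in at about 27 s, with the dish still held over the scale. `close_job` gives no verdict, so the results below are my own checks.

- **Keys:** I pressed green, then yellow, then red. At each one the tool stopped at about 46 mm with 12–16 N, well above the 4 N spring, so all three went fully down.
- **Dish:** I picked the dish nearest the base, the one holding the ball, by its bridge handle. I lifted it, turned it about 86° clockwise and carried it to the scale. It is within about 0.5° of parallel to the key row.
- **Final position:** The end of the lip is at about (574–575, −174) and the pan centre at about (576, −175). The dish's underside is about 36 mm above the pan.
- **Level and steady:** Rim heights on the two sides agree within 0.3 mm, joint speeds are zero, and the ball shows in the centre of the blue middle. The wrist force of about 3.3 N fits the weight of the dish and ball alone.

**Disagreements:** The pan-centre estimates spread by roughly 10 mm between cameras. I used the depth-image fit, which the key positions supported to about 3 mm. The pixel comparison of the dish before and after the lift came out high, probably because the shadows had changed. I relied on the depth heights for level instead.

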